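# Find and shim the rocking corner of an examination plate

### The arm

A 6-joint arm with a two-finger parallel gripper is mounted at the origin on the work surface. World frame = base frame: x ahead of the robot, y to its left, z up, the work surface at z = 0. Lengths are in m, angles in rad, forces in N, time in s.
With the tool pointing down it reaches from about 0.35 to 0.725 m from the base axis. Payload 6 kg.
Tool frame: the origin (TCP) lies on the centre line of the jaws, within the pads' length; the fingertips stand 19 mm ahead of it and the grasp point (between the pads) is the TCP (bot.tip_extent is the distance from the TCP to the fingertips, in m); z points along the fingers, y is the direction in which the jaws open and shut (so a half turn about z gives the same grasp; the last joint's range is limited). The gripper opens to 85 mm and grips with 20 to 120 N. Pads are 22 mm wide; open, the fingers measure 114 mm over their backs; the gripper's body (76 mm by 85 mm) begins 54 mm behind the grasp point. The pads swing forward as they close: fully open they stand 13 mm farther back than shut.
Start: joints at [-0.872, 0.04, 0.085, 0, -1.615, -0.334], TCP at [0.214, -0.56, 0.221] pointing down, gripper open.
Joint ranges: [-2.56, 2.56], [-1.29, 2.01], [-1.08, 1.49], [-3.29, 1.98], [-2.81, -0.18], [-2.99, 2.99]. Speed limits (rad/s): [2.57, 2.57, 3.01, 3.14, 3.14, 3.14].

### API

Orientations are given as a 3x3 rotation matrix whose columns are the frame's x, y, z axes.
In Python, from station import bot gives the robot as it stands. The module is installed in compiled form; this text tells all that it offers.
- The arm moves only by the tool drive_tool, never from a script. Its argument "deltas" is a list of rows, each a list of 3 entries, a list of its own where there are three numbers: the finger opening in mm, from 0 to 85.4, then the shift along the tool's x, y, z in mm, then the turn, a rotation vector about the tool's x, y, z in degrees. A call has 1 to 20 rows; each row is the pose to reach, as a shift and turn from the pose commanded when the call began, along the tool's axes at that moment; what a row does not reach only later rows make up. A row lasts 1/10 s, in which the tool goes at most 50 mm and 8.59 degrees, less where a joint would pass 70% of its speed; a pose out of reach is approached as far as the arm can. A call with a gripper value outside its range is refused whole. The fingers move at their own pace and stop on an object; "newtons" is the grip in N (left out, the last holds). Time passes only in rows, so rows that repeat a pose let the fingers close. It gives the time, the measured TCP pose, the force and the opening at its end, in the units of the state.
- bot.sense(): the state, without advancing time (a new reading comes with each control period).
- bot.grab_frame(name): name is "side" or "top" or "wrist"; returns a dict with "img" (384x512x3 uint8, red, green, blue), "range_z" (384x512 float32, m along the optical axis (not along the pixel's ray), 0 where there is no reading), "fx", "fy", "cx", "cy" (pixels), "k1" (the pictures are not rectified: a ray, as slopes to the right and down, at radius r is drawn at 1 + k1 r^2 times it, then the intrinsics apply), "xyz" and "orientation" of the camera in the world; the wrist camera has in their place "T_tool_cam" (4x4, takes a point from camera to tool coordinates, whose origin is the TCP and whose axes are the flange's). Camera axes: x right, y up, looking along -z (the intrinsics and any distortion apply to the point x, -y, -z); pixel columns grow to the right and rows downward; lengths in m; the calibration is good to about 2 mm. A picture is of the moment at which its call begins: read the wrist's pose just before it.
- bot.hand_in(): hands the job in, once; it reports no verdict.
The state is a dict: "time": time; "q": joint angles; "joint_velocities": joint speeds; "joint_efforts": joint torques, N m; "tool_pos": TCP position; "eef_rot": TCP orientation; "force": force on the tool from outside, world axes, zero at the start; "moment": the same for the moment, N m; "finger_gap": finger opening in m.
Only numpy, scipy, OpenCV 4.12 (cv2) and the standard library are available. Lean on these libraries where they do the work, as an engineer would, in place of code of your own. Each camera call takes 0.05 s, during which the arm holds its last target. There are 200 camera calls.

### The job

The examination plate on its levelling base rocks: press down on its corners one after another with closed fingertips to find the one that dips. Then push that corner's hinged shim tab down flat, leaving the other three tabs up, and press the same corner firmly once more to prove that it no longer dips. Grasp and lift nothing, leave the plate in its place and everything around it alone, and finish clear of it all.

Things in the scene. Friction and masses are not known exactly. Their poses are not given: they have to be found in the camera images.
- plate: loose metal plate, 160 (x) by 220 (y) by 6 mm, 1.6 kg, lying level on four feet; on its middle is glued a white foam block 75 (x) by 105 (y) by 22 mm. Origin: centre of its underside, 30 mm above the table; top face at 36 mm. The feet look alike, but one (at any corner) has a perished pad and gives; the other corners give under 1 mm. A dark flush screw head near each corner lies above its foot
- base: fixed grey base frame, 190 (x) by 370 (y) by 8 mm, flat on the table under the plate, same centre and same yaw as the plate; origin on the table at its centre, x away from the robot at yaw 0, y to the left. It carries the four hinged shims
- corner_1 (a point): screw head on the plate's top face at its near left corner (base yaw 0), at (-62, +86) mm in the plate frame: the place to press this corner. If it is the rocking one, more than about 3 N here makes it dip 5 to 6 mm; let go, it comes back up
- corner_2 (a point): screw head on the plate's top face at its near right corner (base yaw 0), at (-62, -86) mm in the plate frame: the place to press this corner. If it is the rocking one, more than about 3 N here makes it dip 5 to 6 mm; let go, it comes back up
- corner_3 (a point): screw head on the plate's top face at its far right corner (base yaw 0), at (+62, -86) mm in the plate frame: the place to press this corner. If it is the rocking one, more than about 3 N here makes it dip 5 to 6 mm; let go, it comes back up
- corner_4 (a point): screw head on the plate's top face at its far left corner (base yaw 0), at (+62, +86) mm in the plate frame: the place to press this corner. If it is the rocking one, more than about 3 N here makes it dip 5 to 6 mm; let go, it comes back up
- tab_1 (a point): point on the top face of the near left shim's tab, 46 mm along it from its hinge and 16 mm short of its outer end; moves with the tab. About 7 N straight down, 36 mm out from the hinge, turns the tab, and it stays where it is left. Flat, its hidden nose stands 1 to 2 mm under the plate, and the corner can dip no farther. This shim belongs to corner_1
- shim_1 (a joint): hinge of the near left shim, in rad: 0 = tab raised 43 degrees, 0.75 = tab flat (level, hard stop). A steel tab 24 mm wide, 62 mm long, 4 mm thick, pointing outward (+y of the base) from a hinge along the base's x at (-55, +110) mm of the base, 15.6 mm above the table, just under the plate's edge. Flat, its top face is 17.6 mm above the table
- tab_2 (a point): point on the top face of the near right shim's tab, 46 mm along it from its hinge and 16 mm short of its outer end; moves with the tab. About 7 N straight down, 36 mm out from the hinge, turns the tab, and it stays where it is left. Flat, its hidden nose stands 1 to 2 mm under the plate, and the corner can dip no farther. This shim belongs to corner_2
- shim_2 (a joint): hinge of the near right shim, in rad: 0 = tab raised 43 degrees, 0.75 = tab flat (level, hard stop). A steel tab 24 mm wide, 62 mm long, 4 mm thick, pointing outward (-y of the base) from a hinge along the base's x at (-55, -110) mm of the base, 15.6 mm above the table, just under the plate's edge. Flat, its top face is 17.6 mm above the table
- tab_3 (a point): point on the top face of the far right shim's tab, 46 mm along it from its hinge and 16 mm short of its outer end; moves with the tab. About 7 N straight down, 36 mm out from the hinge, turns the tab, and it stays where it is left. Flat, its hidden nose stands 1 to 2 mm under the plate, and the corner can dip no farther. This shim belongs to corner_3
- shim_3 (a joint): hinge of the far right shim, in rad: 0 = tab raised 43 degrees, 0.75 = tab flat (level, hard stop). A steel tab 24 mm wide, 62 mm long, 4 mm thick, pointing outward (-y of the base) from a hinge along the base's x at (+55, -110) mm of the base, 15.6 mm above the table, just under the plate's edge. Flat, its top face is 17.6 mm above the table
- tab_4 (a point): point on the top face of the far left shim's tab, 46 mm along it from its hinge and 16 mm short of its outer end; moves with the tab. About 7 N straight down, 36 mm out from the hinge, turns the tab, and it stays where it is left. Flat, its hidden nose stands 1 to 2 mm under the plate, and the corner can dip no farther. This shim belongs to corner_4
- shim_4 (a joint): hinge of the far left shim, in rad: 0 = tab raised 43 degrees, 0.75 = tab flat (level, hard stop). A steel tab 24 mm wide, 62 mm long, 4 mm thick, pointing outward (+y of the base) from a hinge along the base's x at (+55, +110) mm of the base, 15.6 mm above the table, just under the plate's edge. Flat, its top face is 17.6 mm above the table
- sherd: terracotta sherd about 45 by 30 by 7 mm lying on the foam block; origin under it. Leave alone
- vial: small glass vial, 22 mm across, 42 mm tall, standing on the base between the two left tabs, about 152 mm from the centre line. Leave alone
- weight: brass weight, 22 mm across, 22 mm tall, standing on the base between the two right tabs, about 152 mm from the centre line. Leave alone
- jar: glass jar, 60 mm across, 85 mm tall, far left of the stage. Leave alone
- dish: glass dish, 90 mm across, 18 mm tall, beyond the stage. Leave alone
- brush: brush 170 mm long lying left of the stage. Leave alone
- probe: hand probe 160 mm long lying right of the stage. Leave alone
- slides: black open slide box 90 by 130 by 25 mm far right of the stage. Leave alone

How it is judged:
By the outcome, as a careful person would: the job done as asked, in the order asked, and still so for the second after the job is handed in, with the robot touching nothing.
It also fails if it takes over 58 s, if anything falls off the work surface, if the arm or the gripper's body presses on something with over 40 N, if the wrist force passes 120 N, or if a joint passes its speed limit or range.

## Working session

There is one attempt and no reset: what is moved stays moved. The work goes in short steps, Python scripts to look and compute and a tool call to move; the robot and the scene stay as the last step left them, time stands still between calls to the robot, and variables do not carry over. Pictures are saved under pics/ and viewed, about 8 in all and at most 12, crops included, and the job is handed in when it is done.

Besides the shell and the picture viewer there is one more tool, called after "Request:" as a command line: name --argument value ..., lists and objects as JSON in quotes. drive_tool: Moves the arm, as the interface text tells. Its arguments: {"type":"object","properties":{"deltas":{"type":"array"},"newtons":{"type":"number"}},"required":["deltas"]}

```bash
mkdir -p pics; cat > h.py <<'E'
import numpy as np, cv2
from station import bot
def unproj(f,u,v,z=None,depth=None):
    """pixel -> world, on plane z or at depth"""
    K=np.array([[f['fx'],0,f['cx']],[0,f['fy'],f['cy']],[0,0,1]])
    p=cv2.undistortPoints(np.array([[[u,v]]],float),K,np.array([f['k1'],0,0,0.]))[0,0]
    d=np.array([p[0],-p[1],-1.]); R=np.array(f['orientation']); o=np.array(f['xyz'])
    w=R@d
    s=depth if depth is not None else (z-o[2])/w[2]
    return o+s*w
E
python3 - <<'E'
from h import *
import pickle
s=bot.sense(); print(s['tool_pos'],s['eef_rot'],s['force'],s['finger_gap'],bot.tip_extent)
for n in('top','side'):
    f=bot.grab_frame(n); pickle.dump(f,open(n+'.pkl','wb'))
    print(n,f['xyz'],f['orientation'],f['fx'],f['k1'])
    cv2.imwrite(f'pics/{n}0.png',cv2.resize(f['img'][:,:,::-1],(768,576)))
E
```

```text
[ 0.21401448 -0.56017183  0.22040155] [[-9.34194920e-01 -3.56762390e-01 -6.69571017e-04]
 [-3.56763011e-01  9.34193640e-01  1.54825061e-03]
 [ 7.31513967e-05  1.68524603e-03 -9.99998577e-01]] [-0.1326025   0.54998431 -0.43929391] 0.08532355713159828 0.019
top [ 0.28687686 -0.00487681  1.37932099] [[-0.01763003  0.97231082 -0.23302544]
 [-0.99984272 -0.01759425  0.0022323 ]
 [-0.00192942  0.23302815  0.97246808]] 423.4537100579838 -0.033403057581877275
side [0.442916   0.84497423 0.86662152] [[-9.88008819e-01  1.05712932e-01 -1.12531546e-01]
 [-1.54396535e-01 -6.73956966e-01  7.22456724e-01]
 [ 5.31599169e-04  7.31168095e-01  6.82197137e-01]] 386.86022361344345 -0.06997223221026254
```

View pics/top0.png

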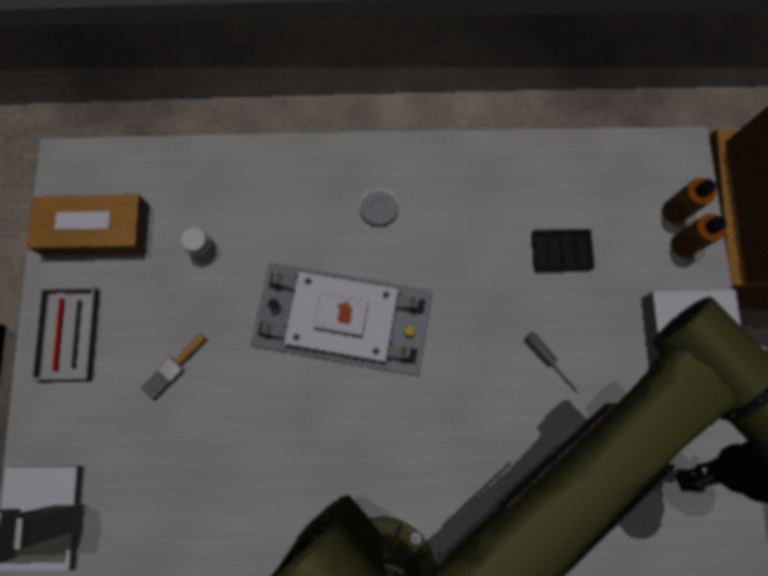

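View pics/side0.png

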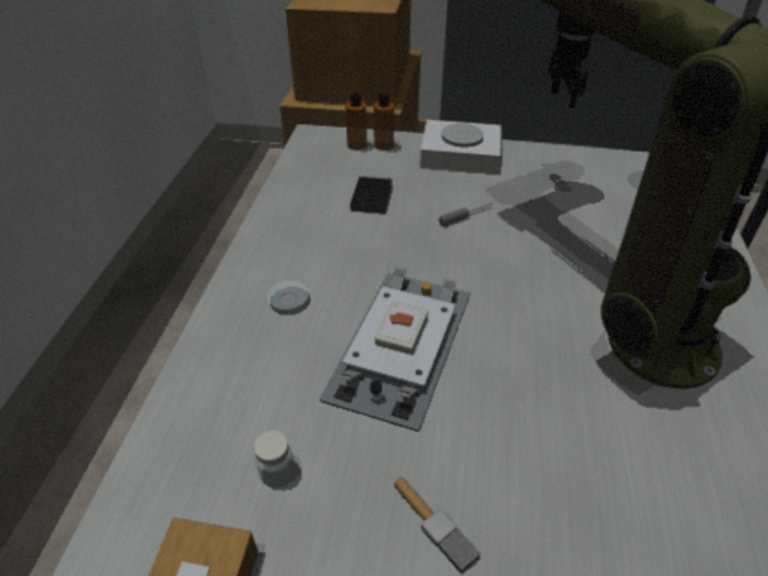

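The top view shows the stage with the plate centred near (342,316), slightly yawed; the four screws are visible at about (308,281), (386,296), (376,351) and (296,337). I'll enlarge it.

```bash
python3 - <<'E'
from h import *
import pickle
f=pickle.load(open('top.pkl','rb'))
c=f['img'][168:258,162:294,::-1]
c=cv2.resize(c,None,fx=6,fy=6,interpolation=cv2.INTER_CUBIC); cv2.imwrite('pics/topc.png',cv2.convertScaleAbs(c,alpha=1.3))
E
```

```text
(no output)
```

View pics/topc.png

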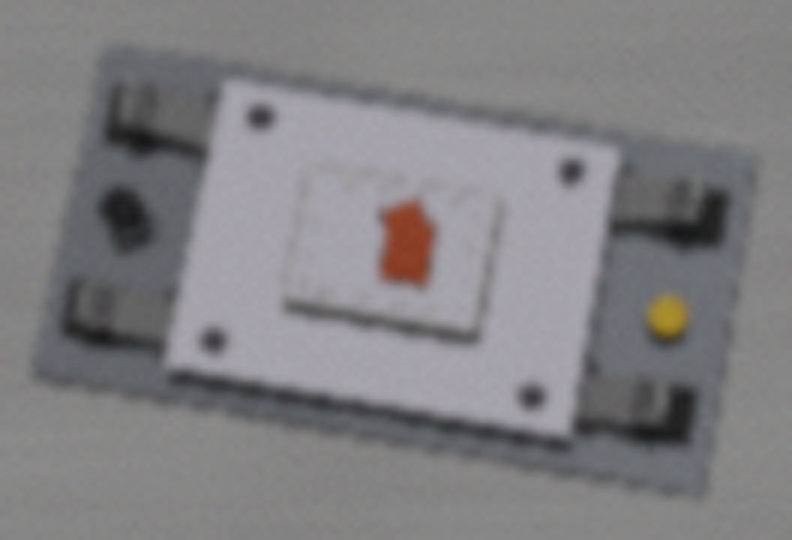

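The crop shows the screws at (213,340) c1, (532,396) c2, (571,171) c3 and (260,117) c4. All four tabs are up, the vial is at (125,217) and the weight at (667,316).

```bash
cat >> h.py <<'E'
M=np.array([[-62,86],[-62,-86],[62,-86],[62,86]])/1e3
def fit(W):
    c=W.mean(0); A=W-c
    th=np.arctan2((M[:,0]*A[:,1]-M[:,1]*A[:,0]).sum(),(M*A).sum())
    R=np.array([[np.cos(th),-np.sin(th)],[np.sin(th),np.cos(th)]])
    return c,th,R,W-(c+M@R.T)
E
python3 - <<'E'
from h import *
import pickle
f=pickle.load(open('top.pkl','rb'))
P=[(213,340),(532,396),(571,171),(260,117)]
W=np.array([unproj(f,162+(x+.5)/6-.5,168+(y+.5)/6-.5,z=.036)[:2] for x,y in P])
c,th,R,r=fit(W); print(c,np.degrees(th),r*1e3)
g=pickle.load(open('side.pkl','rb'))
Q=[(418,372),(445,309),(387,295),(361,353)]
W2=np.array([unproj(g,(x+.5)/1.5-.5,(y+.5)/1.5-.5,z=.036)[:2] for x,y in Q])
print(fit(W2)[0],np.degrees(fit(W2)[1]),fit(W2)[3]*1e3)
# depth check
for n,ff,pp in(('top',f,(168+230//6+0,0)),):pass
d=f['range_z'][168+400//6,162+300//6]; print('plate z by depth',unproj(f,162+50,168+66,depth=d))
print('hypot centre',np.hypot(*c), 'corners',c+M@R.T)
E
```

```text
[0.52397223 0.07525834] -11.008390696515516 [[ 0.17050528  0.13768389]
 [ 0.24564633 -0.27810656]
 [-0.27355809  0.35501069]
 [-0.14259352 -0.21458801]]
[0.52062106 0.07507152] -11.05292688999354 [[ 4.2218701   1.64724761]
 [ 0.92054957  0.21434195]
 [ 1.47332101  1.46278525]
 [-6.61574068 -3.32437481]]
plate z by depth [0.45141826 0.12681161 0.0052262 ]
hypot centre 0.5293493361473622 corners [[ 0.47953502  0.17151494]
 [ 0.44669115  0.00267987]
 [ 0.56840945 -0.02099827]
 [ 0.60125332  0.1478368 ]]
```

```bash
cat >> h.py <<'E'
C=np.array([.52397,.07526]); TH=np.radians(-11.01)
RP=np.array([[np.cos(TH),-np.sin(TH)],[np.sin(TH),np.cos(TH)]])
def row(target,yawx=None):
    """world TCP target -> tool-axis shift in mm; and turn about tool z to point tool x at yawx deg"""
    s=bot.sense(); R=np.array(s['eef_rot']); p=np.array(s['tool_pos'])
    print('shift',np.round(1e3*R.T@(np.array(target)-p),1))
    from scipy.spatial.transform import Rotation as Ro
    a=np.radians(180+np.degrees(TH) if yawx is None else yawx)
    D=np.array([[np.cos(a),np.sin(a),0],[np.sin(a),-np.cos(a),0],[0,0,-1]])
    print('turn',np.round(Ro.from_matrix(R.T@D).as_rotvec(degrees=True),2))
E
python3 - <<'E'
from h import *
row([*C,.25])
f=bot.grab_frame('wrist'); print(f['T_tool_cam'],f['fx'])
E
```

```text
shift [-516.3  483.1  -28.8]
turn [ 9.000e-02 -3.000e-02  3.191e+01]
[[-2.49630764e-04  9.47721748e-01  3.19097831e-01  8.10337116e-02]
 [ 9.99999876e-01  3.74307774e-04 -3.29393921e-04 -5.67915851e-04]
 [-4.31614581e-04  3.19097709e-01 -9.47721724e-01 -1.52658076e-01]
 [ 0.00000000e+00  0.00000000e+00  0.00000000e+00  1.00000000e+00]] 291.84599236923987
```

Request:
drive_tool --deltas '[[0,[-516,483,-29],[0.1,0,32]],[0,[-516,483,-29],[0.1,0,32]],[0,[-516,483,-29],[0.1,0,32]],[0,[-516,483,-29],[0.1,0,32]],[0,[-516,483,-29],[0.1,0,32]],[0,[-516,483,-29],[0.1,0,32]],[0,[-516,483,-29],[0.1,0,32]],[0,[-516,483,-29],[0.1,0,32]],[0,[-516,483,-29],[0.1,0,32]],[0,[-516,483,-29],[0.1,0,32]],[0,[-516,483,-29],[0.1,0,32]],[0,[-516,483,-29],[0.1,0,32]],[0,[-516,483,-29],[0.1,0,32]],[0,[-516,483,-29],[0.1,0,32]],[0,[-516,483,-29],[0.1,0,32]],[0,[-516,483,-29],[0.1,0,32]],[0,[-516,483,-29],[0.1,0,32]]]'

```text
time: 1.85
tool_pos: [0.5237, 0.0752, 0.2497]
eef_rot: [[-0.982, 0.191, -0.001], [0.191, 0.982, -0.002], [0.001, -0.003, -1.0]]
force: [-0.3, -0.0, -0.2]
finger_gap: 0.0
```

```bash
python3 - <<'E'
from h import *
import pickle
s=bot.sense(); f=bot.grab_frame('wrist')
R=np.array(s['eef_rot']);T=f['T_tool_cam']
f['orientation']=R@T[:3,:3]; f['xyz']=np.array(s['tool_pos'])+R@T[:3,3]
pickle.dump(f,open('w.pkl','wb')); print(s['tool_pos'],s['time'],s['force'],s['finger_gap'],s['joint_velocities'])
cv2.imwrite('pics/w0.png',cv2.convertScaleAbs(cv2.resize(f['img'][:,:,::-1],(768,576),interpolation=cv2.INTER_CUBIC),alpha=1.3))
E
```

```text
[0.52369533 0.07522397 0.24973442] 1.85 [-0.27591942 -0.00665033 -0.23224267] 1.1699317154519846e-06 [-0.02383817 -0.0284761  -0.00605484  0.00373239 -0.00152037  0.00193443]
```

View pics/w0.png

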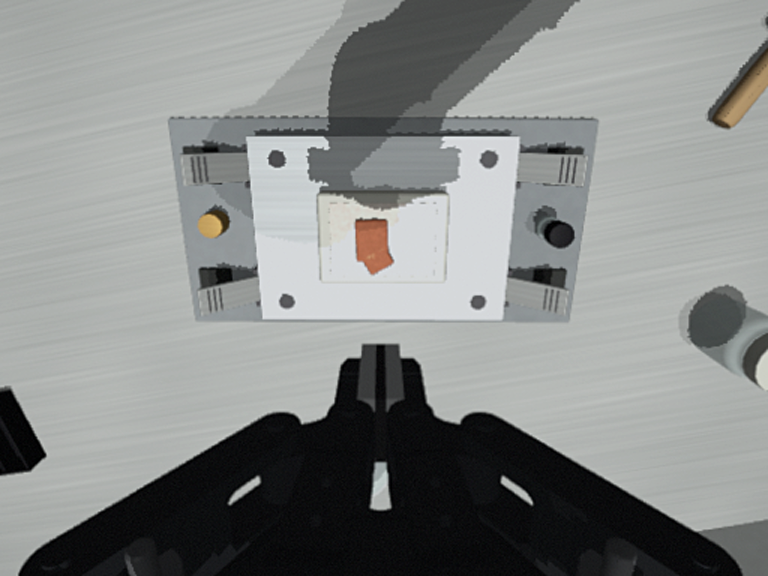

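The wrist view shows the screws at c1 (489,158), c2 (277,158), c3 (287,301) and c4 (478,301). All four tabs are up, and the vial (558,234) and weight (212,224) are standing.

```bash
python3 - <<'E'
from h import *
import pickle
f=pickle.load(open('w.pkl','rb'))
Q=[(489,158),(277,158),(287,301),(478,301)]
W=np.array([unproj(f,(x+.5)/1.5-.5,(y+.5)/1.5-.5,z=.036)[:2] for x,y in Q])
c,th,R,r=fit(W); print(c,np.degrees(th),r*1e3)
for x,y in((270,260),(382,205),(558,234),(212,224)):
    u,v=round((x+.5)/1.5-.5),round((y+.5)/1.5-.5); print(unproj(f,u,v,depth=f['range_z'][v,u]), RP.T@(unproj(f,u,v,depth=f['range_z'][v,u])[:2]-c))
for m in M: row([*(C+RP@m),.060+.019])
E
```

```text
[0.5257278  0.07677889] -11.066330580971872 [[-0.25731692  0.09071231]
 [-0.16528242  0.15676508]
 [ 0.30075409 -0.07166183]
 [ 0.12184525 -0.17581557]]
[ 0.53049054 -0.02444989  0.03457491] [ 0.02400778 -0.09845596]
[0.49750838 0.08097705 0.0604928 ] [-0.02850178 -0.00126846]
[0.55106571 0.21919842 0.0500844 ] [-0.00232779  0.14463718]
[ 0.49046715 -0.06698604  0.03016338] [-0.00715537 -0.14785287]
shift [ 61.9  87.  171. ]
turn [-0.12 -0.   -0.08]
shift [ 61.7 -85.  171.4]
turn [-0.12 -0.   -0.08]
shift [-62.3 -84.8 171.4]
turn [-0.12 -0.   -0.08]
shift [-62.1  87.2 171. ]
turn [-0.12 -0.   -0.08]
```

Request:
drive_tool --deltas '[[0,[61,88,100],[0,0,0]],[0,[61,88,100],[0,0,0]],[0,[61,88,150],[0,0,0]],[0,[61,88,180],[0,0,0]],[0,[61,88,190],[0,0,0]],[0,[61,88,193],[0,0,0]],[0,[61,88,195],[0,0,0]],[0,[61,88,196],[0,0,0]],[0,[61,88,197],[0,0,0]],[0,[61,88,197],[0,0,0]],[0,[61,88,197],[0,0,0]]]'

```text
time: 3.0
tool_pos: [0.4813, 0.1727, 0.054]
eef_rot: [[-0.981, 0.193, 0.001], [0.193, 0.981, -0.001], [-0.001, -0.001, -1.0]]
force: [0.1, 0.8, 0.4]
finger_gap: 0.0002
```

Request:
drive_tool --deltas '[[0,[0,0,1],[0,0,0]],[0,[0,0,2],[0,0,0]],[0,[0,0,2],[0,0,0]]]'

```text
time: 3.3
tool_pos: [0.4808, 0.1725, 0.051]
eef_rot: [[-0.981, 0.192, -0.0], [0.192, 0.981, -0.002], [-0.0, -0.002, -1.0]]
force: [-0.3, 0.6, 0.2]
finger_gap: 0.0003
```

Request:
drive_tool --deltas '[[0,[0,0,1],[0,0,0]],[0,[0,0,2],[0,0,0]],[0,[0,0,2],[0,0,0]]]'

```text
time: 3.6
tool_pos: [0.4808, 0.1726, 0.049]
eef_rot: [[-0.981, 0.192, -0.0], [0.192, 0.981, -0.002], [-0.0, -0.002, -1.0]]
force: [0.3, -0.2, -0.2]
finger_gap: 0.0001
```

```bash
python3 - <<'E'
from h import *
import pickle
s=bot.sense(); f=bot.grab_frame('wrist')
print(s['force'],s['moment'],s['tool_pos'],bot.tip_extent)
R=np.array(s['eef_rot']);T=f['T_tool_cam']
f['orientation']=R@T[:3,:3]; f['xyz']=np.array(s['tool_pos'])+R@T[:3,3]
pickle.dump(f,open('w1.pkl','wb'))
cv2.imwrite('pics/w1.png',cv2.convertScaleAbs(cv2.resize(f['img'][:,:,::-1],(768,576),interpolation=cv2.INTER_CUBIC),alpha=1.3))
E
```

```text
[ 0.34734863 -0.17716749 -0.16101015] [ 0.03519254 -0.05135821 -0.01938005] [0.48078363 0.17255188 0.0489953 ] 0.019
```

View pics/w1.png

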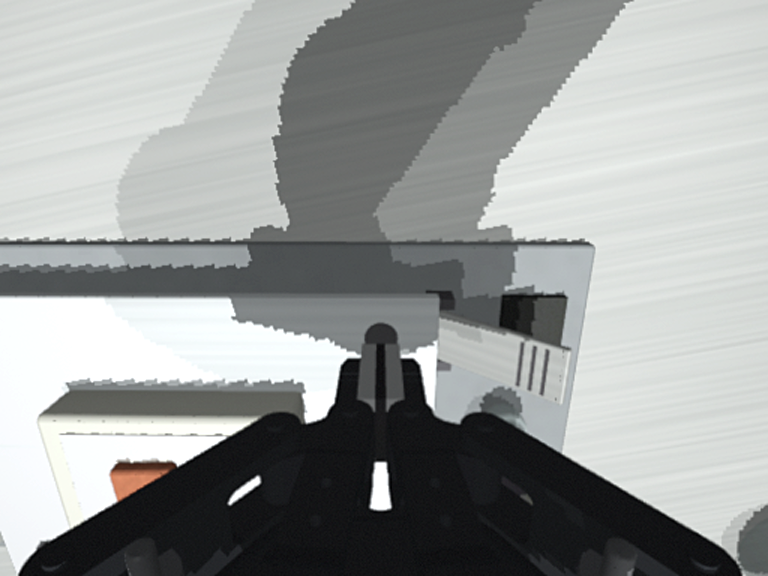

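The fingertip is centred on screw c1 (380,333). No force shows yet, so I'll check the plate's tilt from the depth image.

```bash
cat >> h.py <<'E'
def heights(f,step=2):
    K=np.array([[f['fx'],0,f['cx']],[0,f['fy'],f['cy']],[0,0,1]])
    v,u=np.mgrid[0:384:step,0:512:step]; d=f['range_z'][v,u].ravel()
    p=cv2.undistortPoints(np.stack([u.ravel(),v.ravel()],1)[:,None].astype(float),K,np.array([f['k1'],0,0,0.]))[:,0]
    w=np.c_[p[:,0],-p[:,1],-np.ones(len(p))]*d[:,None]
    P=w@np.array(f['orientation']).T+np.array(f['xyz']); P=P[d>0]
    xy=(P[:,:2]-np.array([.5248,.0760]))@RP
    return xy,P[:,2]
def med(xy,z,x,y,r=.006,lo=-.05,hi=.2):
    m=(abs(xy[:,0]-x)<r)&(abs(xy[:,1]-y)<r)&(z>lo)&(z<hi); return (round(1e3*np.median(z[m]),1),int(m.sum())) if m.any() else None
E
python3 - <<'E'
from h import *
import pickle
for n in('w','w1'):
    f=pickle.load(open(n+'.pkl','rb')); xy,z=heights(f)
    print(n,{(x,y):med(xy,z,x/1e3,y/1e3) for x in(-100,-85,-72,-62,-50,0,62) for y in(-60,0,40,60,72,86,100)if abs(x)>45 or abs(y)>60})
# sharp: fingertip extent in wrist depth
f=pickle.load(open('w.pkl','rb'))
for v in(232,235,240,245): 
    d=f['range_z'][v,250]; T=f['T_tool_cam']; g=dict(f,orientation=T[:3,:3],xyz=T[:3,3]); print(v,d,unproj(g,248,v,depth=d))
E
```

```text
w {(-100, -60): (np.float64(0.5), 25), (-100, 0): (np.float64(0.2), 25), (-100, 40): (np.float64(0.3), 20), (-100, 60): (np.float64(-0.0), 23), (-100, 72): (np.float64(-0.2), 25), (-100, 86): (np.float64(0.3), 22), (-100, 100): (np.float64(0.4), 24), (-85, -60): (np.float64(8.0), 18), (-85, 0): (np.float64(8.0), 25), (-85, 40): (np.float64(8.4), 24), (-85, 60): (np.float64(8.0), 20), (-85, 72): (np.float64(8.2), 25), (-85, 86): (np.float64(8.4), 19), (-85, 100): (np.float64(8.1), 20), (-72, -60): (np.float64(36.1), 25), (-72, 0): (np.float64(36.1), 25), (-72, 40): (np.float64(36.3), 25), (-72, 60): (np.float64(36.1), 25), (-72, 72): (np.float64(36.3), 25), (-72, 86): (np.float64(36.4), 25), (-72, 100): (np.float64(36.4), 25), (-62, -60): (np.float64(36.3), 24), (-62, 0): (np.float64(36.2), 25), (-62, 40): (np.float64(36.2), 25), (-62, 60): (np.float64(36.4), 25), (-62, 72): (np.float64(36.1), 24), (-62, 86): (np.float64(37.0), 25), (-62, 100): (np.float64(36.6), 25), (-50, -60): (np.float64(36.0), 24), (-50, 0): (np.float64(36.3), 25), (-50, 40): (np.float64(36.0), 22), (-50, 60): (n
[... 1410 characters left out ...]
: (np.float64(96.5), 188), (-62, 100): (np.float64(73.2), 205), (-50, -60): (np.float64(36.1), 72), (-50, 0): (np.float64(36.0), 74), (-50, 40): (np.float64(36.2), 84), (-50, 60): (np.float64(116.3), 236), (-50, 72): (np.float64(36.2), 54), (-50, 86): (np.float64(107.8), 88), (-50, 100): (np.float64(36.3), 41), (0, 72): None, (0, 86): (np.float64(36.4), 7), (0, 100): None, (62, -60): None, (62, 0): None, (62, 40): None, (62, 60): None, (62, 72): None, (62, 86): None, (62, 100): None}
232 0.15024127 [ 0.01012955 -0.00265682 -0.01793047]
235 0.14835195 [ 0.00957065 -0.00262511 -0.02011172]
240 0.14307591 [ 0.00977707 -0.00253533 -0.02560874]
245 0.13901582 [ 0.00953032 -0.00246657 -0.02997527]
```

```bash
python3 - <<'E'
from h import *
import pickle
f=pickle.load(open('w1.pkl','rb')); print(f['cx'],f['cy'],f['fy'])
for v in(216,222,226,228,230,232,236,242,250,262): print(v,[np.round(1e3*unproj(f,u,v,depth=f['range_z'][v,u]),0) for u in(246,258)])
g=bot.grab_frame('side'); pickle.dump(g,open('s1.pkl','wb'))
c=g['img'][130:290,190:360,::-1]
cv2.imwrite('pics/s1.png',cv2.convertScaleAbs(cv2.resize(c,None,fx=3.6,fy=3.6,interpolation=cv2.INTER_CUBIC),alpha=1.4))
E
```

```text
253.2557785968141 185.2207949101273 291.84599236923987
216 [array([475., 169.,  37.]), array([476., 177.,  37.])]
222 [array([478., 169.,  38.]), array([481., 176.,  36.])]
226 [array([481., 168.,  38.]), array([483., 175.,  36.])]
228 [array([483., 168.,  37.]), array([484., 175.,  37.])]
230 [array([470., 171.,  64.]), array([472., 177.,  64.])]
232 [array([470., 171.,  66.]), array([472., 177.,  66.])]
236 [array([471., 171.,  70.]), array([472., 177.,  71.])]
242 [array([470., 171.,  77.]), array([471., 177.,  77.])]
250 [array([470., 171.,  85.]), array([471., 177.,  84.])]
262 [array([471., 171.,  93.]), array([472., 176.,  93.])]
```

View pics/s1.png

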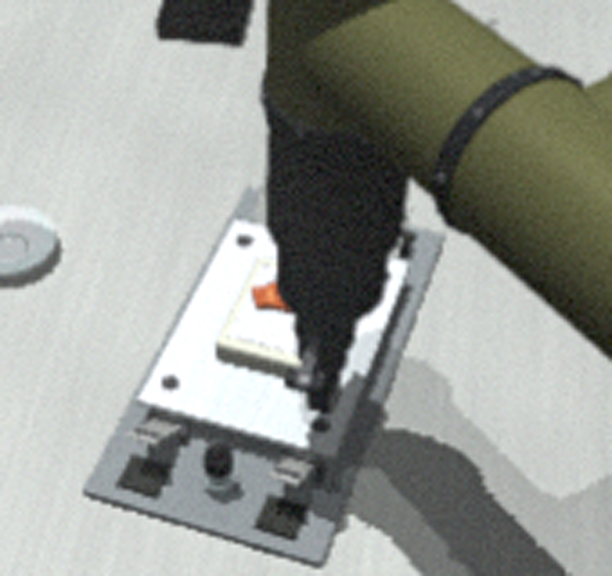

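The side crop shows the tip (318,408) visibly above screw c1 (321,425), and the wrist depth agrees. The real tip is therefore higher than the stated 19 mm ahead of the TCP. I'll go down by force feel.

Request:
drive_tool --deltas '[[0,[0,0,2],[0,0,0]],[0,[0,0,4],[0,0,0]],[0,[0,0,5],[0,0,0]],[0,[0,0,5],[0,0,0]]]'

```text
time: 4.1
tool_pos: [0.4808, 0.1725, 0.0439]
eef_rot: [[-0.981, 0.193, -0.0], [0.193, 0.981, -0.002], [-0.0, -0.002, -1.0]]
force: [-0.2, 0.4, 0.2]
finger_gap: 0.0002
```

Request:
drive_tool --deltas '[[0,[0,0,1],[0,0,0]],[0,[0,0,2],[0,0,0]],[0,[0,0,3],[0,0,0]],[0,[0,0,3],[0,0,0]]]'

```text
time: 4.5
tool_pos: [0.4808, 0.1725, 0.041]
eef_rot: [[-0.981, 0.193, -0.0], [0.193, 0.981, -0.002], [-0.0, -0.002, -1.0]]
force: [-0.7, 0.7, 0.2]
finger_gap: 0.0
```

Request:
drive_tool --deltas '[[0,[0,0,1],[0,0,0]],[0,[0,0,2],[0,0,0]],[0,[0,0,3],[0,0,0]],[0,[0,0,3],[0,0,0]]]'

```text
time: 4.9
tool_pos: [0.4808, 0.1725, 0.038]
eef_rot: [[-0.981, 0.193, -0.0], [0.193, 0.981, -0.002], [-0.0, -0.002, -1.0]]
force: [-0.2, 0.1, 0.0]
finger_gap: 0.0
```

```bash
python3 - <<'E'
from h import *
s=bot.sense();p=np.array(s['tool_pos']);print(p,s['force'])
f=bot.grab_frame('wrist');R=np.array(s['eef_rot']);T=f['T_tool_cam']
f['orientation']=R@T[:3,:3]; f['xyz']=p+R@T[:3,3]
for v in range(214,240,2): print(v,[np.round(1e3*unproj(f,u,v,depth=f['range_z'][v,u]),0) for u in(246,253,258)])
xy,z=heights(f);print([med(xy,z,x/1e3,y/1e3,hi=.045) for x,y in((-72,0),(-62,0),(-72,-60),(-50,60),(-50,100),(-72,100),(-72,72),(-75,86))])
g=bot.grab_frame('side');xy,z=heights(g,1);print('side low pts near c1',[med(xy,z,x/1e3,y/1e3,hi=.045) for x,y in((-62,0),(-50,100),(-72,100),(-62,100),(62,86))])
m=(abs(xy[:,0]+.062)<.02)&(abs(xy[:,1]-.086)<.02)&(z>.04); print(np.sort(z[m])[:12]*1e3)
E
```

```text
[0.48080363 0.17249897 0.03803289] [-0.22699388  0.13869214  0.04431617]
214 [array([469., 171.,  37.]), array([469., 175.,  37.]), array([470., 177.,  36.])]
216 [array([470., 170.,  37.]), array([471., 174.,  37.]), array([472., 177.,  36.])]
218 [array([471., 170.,  36.]), array([472., 174.,  37.]), array([473., 177.,  36.])]
220 [array([473., 170.,  36.]), array([473., 174.,  36.]), array([474., 177.,  37.])]
222 [array([474., 170.,  36.]), array([475., 174.,  36.]), array([475., 177.,  37.])]
224 [array([476., 169.,  35.]), array([475., 174.,  38.]), array([476., 176.,  38.])]
226 [array([476., 169.,  37.]), array([476., 173.,  38.]), array([478., 176.,  36.])]
228 [array([477., 169.,  37.]), array([478., 173.,  37.]), array([478., 176.,  38.])]
230 [array([470., 171.,  53.]), array([471., 174.,  53.]), array([472., 177.,  53.])]
232 [array([471., 171.,  55.]), array([471., 174.,  55.]), array([471., 177.,  56.])]
234 [array([471., 171.,  57.]), array([471., 174.,  57.]), array([472., 177.,  57.])]
236 [array([471., 171.,  59.]), array([471., 174.,  59.]), array([472., 177.,  60.])]
238 [array([471., 171.,  60.]), array([471., 174.,  62.]), array([472., 177.,  62.])]
[(np.float64(35.7), 153), (np.float64(36.2), 91), (np.float64(35.4), 128), (np.float64(36.2), 82), (np.float64(36.5), 18), (np.float64(35.7), 159), (np.float64(35.9), 146), (np.float64(33.6), 168)]
side low pts near c1 [(np.float64(37.3), 4), (np.float64(34.3), 22), (np.float64(35.4), 26), (np.float64(34.3), 24), (np.float64(36.6), 12)]
[48.66066178 48.81202082 50.6827546  52.87815988 52.88661991 53.03421817
 53.87932267 55.90222791 56.01086983 56.90705151 57.346396   58.26092851]
```

Depth puts the tip's underside near z = 52 mm with the TCP at 38 mm, so the tip is about 15 mm behind the TCP. I expect contact at TCP z ≈ 21 mm.

Request:
drive_tool --deltas '[[0,[0,0,5],[0,0,0]],[0,[0,0,9],[0,0,0]],[0,[0,0,12],[0,0,0]],[0,[0,0,14],[0,0,0]],[0,[0,0,15],[0,0,0]],[0,[0,0,15],[0,0,0]]]'

```text
time: 5.6
tool_pos: [0.4808, 0.1724, 0.0261]
eef_rot: [[-0.981, 0.192, 0.0], [0.192, 0.981, -0.002], [-0.001, -0.002, -1.0]]
force: [-13.5, -2.3, 19.6]
finger_gap: 0.0002
```

```bash
python3 - <<'E'
from h import *
import pickle
s=bot.sense();p=np.array(s['tool_pos']);print(p,s['force'],s['moment'])
f=bot.grab_frame('wrist');R=np.array(s['eef_rot']);T=f['T_tool_cam']
f['orientation']=R@T[:3,:3]; f['xyz']=p+R@T[:3,3]; pickle.dump(f,open('w2.pkl','wb'))
for v in (226,228,230,232,236): print(v,[np.round(1e3*unproj(f,u,v,depth=f['range_z'][v,u]),0) for u in(246,253,258)])
xy,z=heights(f);print([med(xy,z,x/1e3,y/1e3,r=.004,hi=.045) for x,y in((-72,0),(-62,0),(-72,-60),(-50,60),(-72,100),(-72,72),(-75,86))])
cv2.imwrite('pics/w2.png',cv2.convertScaleAbs(cv2.resize(f['img'][:,:,::-1],(768,576),interpolation=cv2.INTER_CUBIC),alpha=1.3))
E
```

```text
[0.4807887  0.17241302 0.02613135] [-13.50561255  -2.28080476  19.58005423] [-6.58225098e-01  4.48464659e+00 -3.24394918e-03]
226 [array([471., 170.,  36.]), array([471., 174.,  37.]), array([472., 177.,  37.])]
228 [array([472., 170.,  36.]), array([473., 174.,  36.]), array([473., 177.,  36.])]
230 [array([470., 171.,  41.]), array([472., 174.,  40.]), array([472., 177.,  41.])]
232 [array([470., 171.,  44.]), array([471., 174.,  43.]), array([472., 177.,  43.])]
236 [array([470., 171.,  48.]), array([471., 174.,  47.]), array([472., 177.,  48.])]
[(np.float64(35.5), 84), (np.float64(36.2), 46), (np.float64(8.0), 30), (np.float64(36.3), 43), (np.float64(35.7), 86), (np.float64(35.7), 81), (np.float64(35.6), 114)]
```

View pics/w2.png

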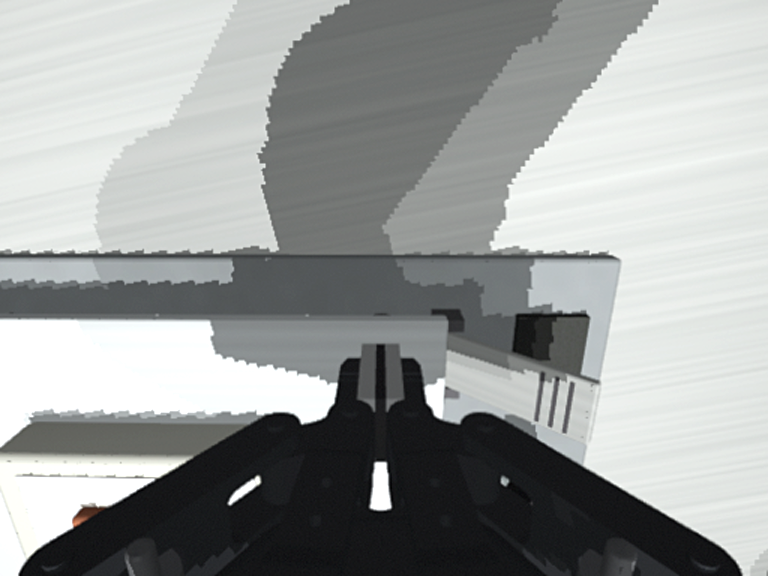

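Image: the tip is on screw c1, and the corner still reads level (35.7 mm) under 20 N, so c1 is firm. Contact is at TCP z ≈ 26–27 mm. Next is c2, using the same profile.

Request:
drive_tool --deltas '[[0,[0,0,-15],[0,0,0]],[0,[0,0,-40],[0,0,0]],[0,[0,-60,-40],[0,0,0]],[0,[0,-110,-40],[0,0,0]],[0,[0,-172,-40],[0,0,0]],[0,[0,-172,-40],[0,0,0]],[0,[0,-172,-30],[0,0,0]],[0,[0,-172,-16],[0,0,0]],[0,[0,-172,-9],[0,0,0]],[0,[0,-172,-6],[0,0,0]],[0,[0,-172,-4],[0,0,0]],[0,[0,-172,-3],[0,0,0]],[0,[0,-172,-2],[0,0,0]],[0,[0,-172,-2],[0,0,0]]]'

```text
time: 7.05
tool_pos: [0.4481, 0.0041, 0.0262]
eef_rot: [[-0.981, 0.192, 0.001], [0.192, 0.981, -0.001], [-0.001, -0.001, -1.0]]
force: [-1.8, 0.9, 3.1]
finger_gap: 0.0001
```

Request:
drive_tool --deltas '[[0,[0,0,1],[0,0,0]],[0,[0,0,2],[0,0,0]],[0,[0,0,3],[0,0,0]],[0,[0,0,3],[0,0,0]]]'

```text
time: 7.45
tool_pos: [0.4482, 0.004, 0.0261]
eef_rot: [[-0.981, 0.192, 0.001], [0.192, 0.981, -0.002], [-0.002, -0.001, -1.0]]
force: [-14.4, 3.6, 22.4]
finger_gap: 0.0002
```

c2 is firm: 22 N with no movement. On to c3.

Request:
drive_tool --deltas '[[0,[0,0,-15],[0,0,0]],[0,[0,0,-40],[0,0,0]],[0,[-50,0,-40],[0,0,0]],[0,[-100,0,-40],[0,0,0]],[0,[-124,0,-40],[0,0,0]],[0,[-124,0,-40],[0,0,0]],[0,[-124,0,-30],[0,0,0]],[0,[-124,0,-17],[0,0,0]],[0,[-124,0,-10],[0,0,0]],[0,[-124,0,-7],[0,0,0]],[0,[-124,0,-5],[0,0,0]],[0,[-124,0,-4],[0,0,0]],[0,[-124,0,-3],[0,0,0]],[0,[-124,0,-3],[0,0,0]]]'

```text
time: 8.85
tool_pos: [0.5697, -0.02, 0.0259]
eef_rot: [[-0.981, 0.192, 0.001], [0.192, 0.981, -0.001], [-0.001, -0.001, -1.0]]
force: [-1.1, 0.8, 1.5]
finger_gap: 0.0
```

Request:
drive_tool --deltas '[[0,[0,0,1],[0,0,0]],[0,[0,0,2],[0,0,0]],[0,[0,0,3],[0,0,0]],[0,[0,0,3],[0,0,0]]]'

```text
time: 9.25
tool_pos: [0.5697, -0.0201, 0.0226]
eef_rot: [[-0.981, 0.192, 0.001], [0.192, 0.981, -0.002], [-0.001, -0.002, -1.0]]
force: [0.8, -0.7, 1.2]
finger_gap: 0.0002
```

c3 yields. I'll press on to feel the bottom.

Request:
drive_tool --deltas '[[0,[0,0,1],[0,0,0]],[0,[0,0,2],[0,0,0]],[0,[0,0,3],[0,0,0]],[0,[0,0,4],[0,0,0]],[0,[0,0,4],[0,0,0]]]'

```text
time: 9.75
tool_pos: [0.5699, -0.0202, 0.0208]
eef_rot: [[-0.981, 0.192, 0.001], [0.192, 0.981, -0.002], [-0.002, -0.002, -1.0]]
force: [-5.5, 0.7, 12.8]
finger_gap: -0.0
```

c3 dips about 5.5 mm and bottoms out at 13 N, so it is the rocking corner. I'll check c4 for completeness.

Request:
drive_tool --deltas '[[0,[0,0,-15],[0,0,0]],[0,[0,0,-44],[0,0,0]],[0,[0,50,-44],[0,0,0]],[0,[0,100,-44],[0,0,0]],[0,[0,150,-44],[0,0,0]],[0,[0,172,-44],[0,0,0]],[0,[0,172,-44],[0,0,0]],[0,[0,172,-25],[0,0,0]],[0,[0,172,-14],[0,0,0]],[0,[0,172,-10],[0,0,0]],[0,[0,172,-8],[0,0,0]],[0,[0,172,-7],[0,0,0]],[0,[0,172,-6],[0,0,0]],[0,[0,172,-5],[0,0,0]],[0,[0,172,-4],[0,0,0]],[0,[0,172,-4],[0,0,0]]]'

```text
time: 11.35
tool_pos: [0.603, 0.148, 0.0262]
eef_rot: [[-0.981, 0.192, 0.002], [0.192, 0.981, -0.003], [-0.002, -0.002, -1.0]]
force: [-9.5, -3.4, 15.8]
finger_gap: -0.0001
```

c4 is firm (16 N, no dip), so c3 is confirmed. Next is tab 3: I'll press at plate (56,−150), which is 40 mm out from the hinge.

Request:
drive_tool --deltas '[[0,[0,0,-30],[0,0,0]],[0,[0,0,-65],[0,0,0]],[0,[2,-50,-65],[0,0,0]],[0,[6,-100,-65],[0,0,0]],[0,[6,-150,-65],[0,0,0]],[0,[6,-200,-65],[0,0,0]],[0,[6,-236,-65],[0,0,0]],[0,[6,-236,-65],[0,0,0]],[0,[6,-236,-45],[0,0,0]],[0,[6,-236,-32],[0,0,0]],[0,[6,-236,-28],[0,0,0]],[0,[6,-236,-28],[0,0,0]]]'

```text
time: 12.55
tool_pos: [0.551, -0.0814, 0.05]
eef_rot: [[-0.981, 0.192, -0.001], [0.192, 0.981, -0.002], [0.001, -0.002, -1.0]]
force: [-0.3, -0.3, 0.3]
finger_gap: -0.0
```

Request:
drive_tool --deltas '[[0,[0,0,2],[0,0,0]],[0,[0,0,4],[0,0,0]],[0,[0,0,6],[0,0,0]],[0,[0,0,8],[0,0,0]],[0,[0,0,10],[0,0,0]],[0,[0,0,12],[0,0,0]],[0,[0,0,14],[0,0,0]]]'

```text
time: 13.25
tool_pos: [0.5527, -0.0818, 0.0387]
eef_rot: [[-0.981, 0.192, 0.004], [0.192, 0.981, -0.002], [-0.004, -0.001, -1.0]]
force: [0.2, 0.7, 5.4]
finger_gap: -0.0001
```

The tab is turning at about 5 N. Continue down.

Request:
drive_tool --deltas '[[0,[0,0,2],[0,0,0]],[0,[0,0,5],[0,0,0]],[0,[0,0,8],[0,0,0]],[0,[0,0,11],[0,0,0]],[0,[0,0,14],[0,0,0]],[0,[0,0,17],[0,0,0]],[0,[0,0,20],[0,0,0]],[0,[0,0,22],[0,0,0]],[0,[0,0,24],[0,0,0]],[0,[0,0,24],[0,0,0]]]'

```text
time: 14.25
tool_pos: [0.5525, -0.0824, 0.0144]
eef_rot: [[-0.981, 0.192, 0.003], [0.192, 0.981, -0.003], [-0.004, -0.002, -1.0]]
force: [-0.1, -2.7, 4.1]
finger_gap: -0.0001
```

Request:
drive_tool --deltas '[[0,[0,0,2],[0,0,0]],[0,[0,0,4],[0,0,0]],[0,[0,0,5],[0,0,0]],[0,[0,0,6],[0,0,0]],[0,[0,0,7],[0,0,0]],[0,[0,0,8],[0,0,0]],[0,[0,0,8],[0,0,0]]]'

```text
time: 14.95
tool_pos: [0.5526, -0.0826, 0.0076]
eef_rot: [[-0.981, 0.192, 0.003], [0.192, 0.981, -0.004], [-0.004, -0.003, -1.0]]
force: [-2.7, -3.5, 10.8]
finger_gap: -0.0001
```

Request:
drive_tool --deltas '[[0,[0,0,1],[0,0,0]],[0,[0,0,2],[0,0,0]],[0,[0,0,2],[0,0,0]]]'

```text
time: 15.25
tool_pos: [0.5528, -0.0827, 0.0072]
eef_rot: [[-0.981, 0.192, 0.004], [0.192, 0.981, -0.004], [-0.004, -0.003, -1.0]]
force: [-8.4, -0.8, 20.1]
finger_gap: 0.0
```

Hard stop at flat height with 20 N. I'll lift and check the tabs by depth.

Request:
drive_tool --deltas '[[0,[0,0,-20],[0,0,0]],[0,[0,0,-60],[0,0,0]],[0,[0,40,-110],[0,0,0]],[0,[-6,64,-150],[0,0,0]],[0,[-6,64,-170],[0,0,0]],[0,[-6,64,-170],[0,0,0]]]'

```text
time: 15.85
tool_pos: [0.5718, -0.0185, 0.1782]
eef_rot: [[-0.982, 0.191, 0.009], [0.191, 0.982, -0.0], [-0.008, 0.001, -1.0]]
force: [-0.5, -0.9, 0.3]
finger_gap: -0.0001
```

```bash
python3 - <<'E'
from h import *
import pickle
s=bot.sense();p=np.array(s['tool_pos']);print(p,s['force'])
f=bot.grab_frame('wrist');R=np.array(s['eef_rot']);T=f['T_tool_cam']
f['orientation']=R@T[:3,:3]; f['xyz']=p+R@T[:3,3]; xy,z=heights(f,1)
for x in(55,-55):
  print(x,[(y,med(xy,z,x/1e3,y/1e3,r=.004,hi=.07)) for y in(-120,-130,-140,-150,-160,-166)])
print([med(xy,z,x/1e3,y/1e3,hi=.04) for x,y in((62,-72),(62,-100),(-62,-72),(62,60),(-62,60))])
cv2.imwrite('pics/w3.png',cv2.convertScaleAbs(cv2.resize(f['img'][:,:,::-1],(768,576),interpolation=cv2.INTER_CUBIC),alpha=1.3))
E
```

```text
[ 0.57181948 -0.01853923  0.1781577 ] [-0.53512761 -0.9323049   0.27310621]
55 [(-120, (np.float64(17.9), 50)), (-130, (np.float64(17.9), 52)), (-140, (np.float64(17.8), 54)), (-150, (np.float64(17.7), 53)), (-160, (np.float64(17.8), 50)), (-166, (np.float64(17.8), 49))]
-55 [(-120, (np.float64(28.2), 88)), (-130, (np.float64(37.7), 97)), (-140, (np.float64(47.4), 108)), (-150, (np.float64(56.2), 115)), (-160, None), (-166, (np.float64(12.2), 19))]
[(np.float64(36.2), 129), (np.float64(36.2), 135), (np.float64(36.3), 183), (np.float64(36.4), 125), (np.float64(36.3), 185)]
```

View pics/w3.png

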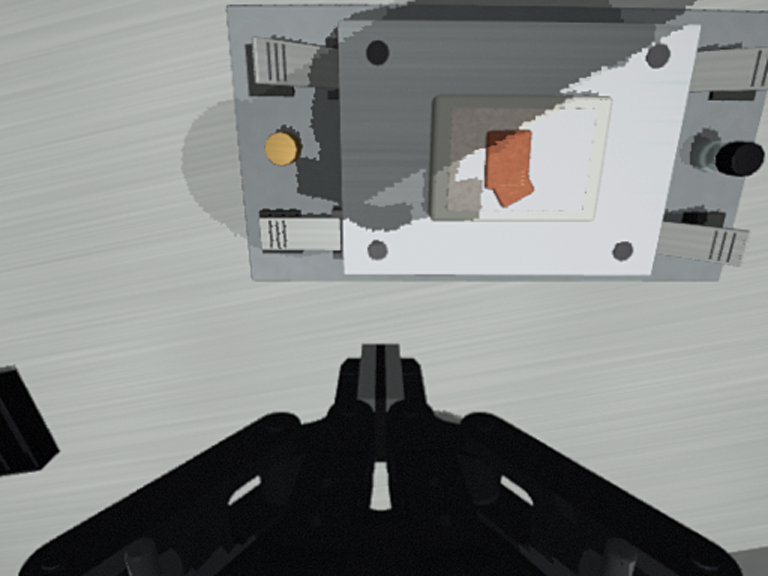

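The picture shows tab 3 flat at (300,233) (depth 17.8 mm all along). The other three tabs are up, and the vial, weight and sherd are in place. I'll settle, then press c3 again.

Request:
drive_tool --deltas '[[0,[0,0,0],[0,0,0]],[0,[0,0,0],[0,0,0]],[0,[0,0,0],[0,0,0]]]'

```text
time: 16.2
tool_pos: [0.5689, -0.0203, 0.1713]
eef_rot: [[-0.981, 0.193, -0.002], [0.193, 0.981, -0.002], [0.001, -0.002, -1.0]]
force: [0.7, -0.1, 0.6]
finger_gap: 0.0
```

```bash
python3 - <<'E'
from h import *
C0=np.array([.5248,.0760]); row([*(C0+RP@M[2]),.025])
E
```

```text
shift [ -0.5   0.4 146.3]
turn [-0.14 -0.08 -0.12]
```

Request:
drive_tool --deltas '[[0,[0,0,45],[0,0,0]],[0,[0,0,90],[0,0,0]],[0,[0,0,125],[0,0,0]],[0,[0,0,138],[0,0,0]],[0,[0,0,142],[0,0,0]],[0,[0,0,144],[0,0,0]],[0,[0,0,146],[0,0,0]],[0,[0,0,147],[0,0,0]],[0,[0,0,148],[0,0,0]],[0,[0,0,149],[0,0,0]],[0,[0,0,150],[0,0,0]],[0,[0,0,150],[0,0,0]]]'

```text
time: 17.4
tool_pos: [0.5703, -0.02, 0.0247]
eef_rot: [[-0.981, 0.192, 0.002], [0.192, 0.981, -0.002], [-0.003, -0.001, -1.0]]
force: [-2.5, 0.9, 8.7]
finger_gap: 0.0002
```

Stopped after a dip of only 1.5 mm. Now a firmer press.

Request:
drive_tool --deltas '[[0,[0,0,1],[0,0,0]],[0,[0,0,2],[0,0,0]],[0,[0,0,3],[0,0,0]],[0,[0,0,3],[0,0,0]],[0,[0,0,3],[0,0,0]]]'

```text
time: 17.9
tool_pos: [0.5705, -0.0201, 0.0243]
eef_rot: [[-0.982, 0.191, 0.003], [0.191, 0.982, -0.002], [-0.004, -0.002, -1.0]]
force: [-11.1, 2.7, 21.2]
finger_gap: 0.0
```

It holds at 21 N with under 2 mm of give, where it dipped 5.5 mm before. Retreating.

Request:
drive_tool --deltas '[[0,[0,0,-15],[0,0,0]],[0,[0,0,-50],[0,0,0]],[0,[0,0,-100],[0,0,0]],[0,[0,0,-150],[0,0,0]],[0,[0,0,-190],[0,0,0]],[0,[60,0,-190],[0,0,0]],[0,[60,0,-190],[0,0,0]],[0,[60,0,-190],[0,0,0]]]'

```text
time: 18.7
tool_pos: [0.5098, -0.008, 0.2105]
eef_rot: [[-0.981, 0.191, 0.002], [0.191, 0.981, -0.001], [-0.002, -0.0, -1.0]]
force: [1.1, 0.1, 0.4]
finger_gap: -0.0002
```

```bash
python3 - <<'E'
from h import *
s=bot.sense();p=np.array(s['tool_pos']);print(p,s['force'],s['time'],abs(np.array(s['joint_velocities'])).max())
f=bot.grab_frame('wrist');R=np.array(s['eef_rot']);T=f['T_tool_cam']
f['orientation']=R@T[:3,:3]; f['xyz']=p+R@T[:3,3]; xy,z=heights(f,1)
for x,g in((55,1),(-55,1),(55,-1),(-55,-1)): print(x,g,[med(xy,z,x/1e3,g*y/1e3,r=.004,hi=.07) for y in(120,130,140,150)])
print([med(xy,z,x/1e3,y/1e3,hi=.04) for x,y in((62,-72),(-62,-72),(62,72),(-62,72))])
cv2.imwrite('pics/w4.png',cv2.convertScaleAbs(cv2.resize(f['img'][:,:,::-1],(768,576),interpolation=cv2.INTER_CUBIC),alpha=1.3))
E
```

```text
[ 0.50979771 -0.00796458  0.21045602] [1.07874293 0.07567662 0.38708022] 18.7 0.05011841791563708
55 1 [(np.float64(28.0), 48), (np.float64(34.8), 62), (np.float64(42.5), 64), (np.float64(50.2), 82)]
-55 1 [(np.float64(27.0), 61), (np.float64(35.7), 83), (np.float64(43.1), 90), (np.float64(52.5), 87)]
55 -1 [(np.float64(17.9), 37), (np.float64(18.0), 39), (np.float64(17.9), 39), (np.float64(17.7), 38)]
-55 -1 [(np.float64(29.6), 57), (np.float64(37.6), 63), (np.float64(47.7), 72), (np.float64(55.8), 72)]
[(np.float64(36.4), 88), (np.float64(36.2), 121), (np.float64(36.6), 90), (np.float64(36.1), 132)]
```

View pics/w4.png

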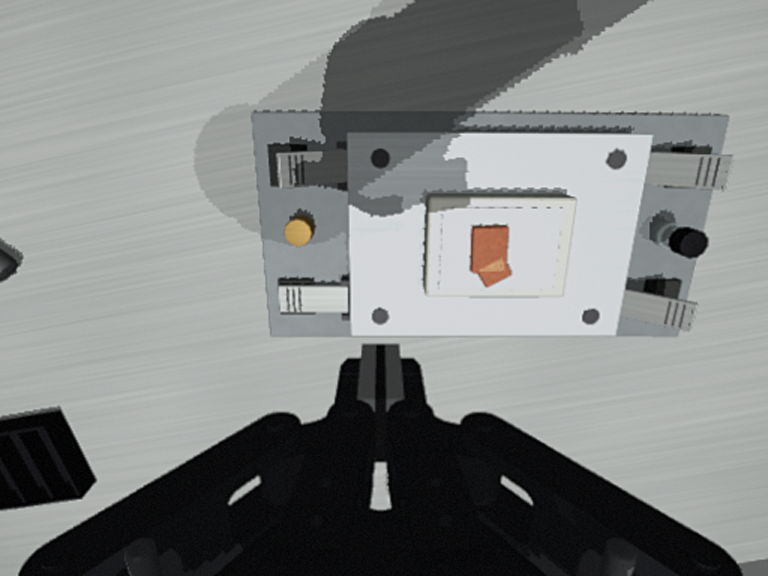

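The picture shows tab 3 flat at (313,298) and the other three up. The weight, vial and sherd are in place, the plate is level and the arm is clear.

```bash
python3 - <<'E'
from h import *
s=bot.sense();p=np.array(s['tool_pos']);f=bot.grab_frame('wrist');R=np.array(s['eef_rot']);T=f['T_tool_cam']
f['orientation']=R@T[:3,:3]; f['xyz']=p+R@T[:3,3]
c,th,_,r=fit(np.array([unproj(f,(x+.5)/1.5-.5,(y+.5)/1.5-.5,z=.036)[:2] for x,y in((616,158),(380,158),(380,316),(591,316))]))
print(c,np.degrees(th)); print(bot.hand_in())
E
```

```text
[0.52659045 0.07618551] -10.969098685715966
the job is handed in; nothing more can be done
None
```

The rocking corner was corner_3 (far right). Its shim tab is now down flat, a firm re-press no longer makes it dip, and the job is handed in.

- **Finding the corner:** I pressed all four with closed fingertips. Corners 1, 2 and 4 held at 16–22 N without giving. Corner 3 gave way at under 3 N and bottomed about 5.5 mm down.
- **Shim:** I pushed tab_3 down to its hard stop. Depth readings put its top at 17.8 mm all along, and the other three tabs are still up.
- **Proof press:** Corner 3 held 21 N with just under 2 mm of give, which matches the stated 1–2 mm gap under the plate.
- **Final state:** The plate is level at about 36 mm. It lies within 1 mm and 0.1° of its first fit from the same camera. The sherd, vial and weight are in place, and the arm is clear at about 18.7 s on the clock. I did not take a final look at the jar, dish or brush, but the arm never went near them.

**Disagreement:** The stated 19 mm tip distance did not hold. The closed fingertips actually made contact about 10 mm behind the TCP, and both the depth images and the contact heights showed this. I found each contact by force instead. The first, unexpected touch on corner 1 reached 20 N up and 13.5 N sideways, and the plate did not shift.

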